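# Switch off the burn-in supply and fold the bay gate open

## Robot

A 6-joint arm with a two-finger parallel gripper is mounted at the origin on the work surface. World frame = base frame: x ahead of the robot, y to its left, z up, the work surface at z = 0. Lengths are in m, angles in rad, forces in N, time in s.
With the tool pointing down it reaches from about 0.35 to 0.775 m from the base axis. Payload 7.3 kg.
Tool frame: the origin (TCP) lies on the centre line of the jaws, within the pads' length; the fingertips stand 25 mm ahead of it and the grasp point (between the pads) lies 6 mm ahead of it; z points along the fingers, y is the line along which they close (so a half turn about z gives the same grasp; the last joint's range is limited). The gripper opens to 92 mm and grips with 3 to 60 N. Pads are 19 mm wide; open, the fingers measure 130 mm over their backs; the gripper's body (75 mm by 190 mm) begins 47 mm behind the grasp point.
Start: joints at [1.078, 0.342, 1.524, -0, 1.275, -0.146], TCP at [0.178, 0.494, 0.252] pointing down, gripper open.
Joint ranges: [-2.53, 2.53], [-0.77, 2.02], [0.04, 2.7], [-1, 4.14], [0.28, 2.66], [-3.11, 3.11]. Speed limits (rad/s): [2.57, 2.57, 3.14, 3.14, 3.14, 3.14].

## Interface

Orientations are given as [roll, pitch, yaw] about the fixed x, y, z axes, in that order (R = Rz(yaw) Ry(pitch) Rx(roll)).
In Python, from cell import status, read_camera, camera_info, ticket, models gives the robot as it stands.
- The arm moves only by the tool send_rows, never from a script. Its argument "plan" is a list of rows, each an object with "offset": the shift along the tool's x, y, z in mm, a list of three; "yaw": the turn about the tool's z in rad. In form: [{"offset": [dx, dy, dz], "yaw": yaw}, ...]. A call has 1 to 20 rows; each row shifts and turns the commanded pose from where the row before left it, along the tool's axes as they then stand; what a row does not reach is not made up. A row lasts 1/10 s, in which the tool goes at most 50 mm and 8.59 degrees, less where a joint would pass 70% of its speed; a pose out of reach is approached as far as the arm can. A call is refused whole if a number of a shift passes 50 or a number of a turn 0.15, either way. A call with a gripper value outside its range is refused whole. "hand" is the closure, from 0 (fully open) to 1 (shut), set as the call begins (left out, the last holds). The fingers move at their own pace and stop on an object; "squeeze" is the grip in N (left out, the last holds). Time passes only in rows, so rows that do not move let the fingers close. It gives the time, the measured TCP pose, the force, the opening and the grip force at its end, in the units of the state.
- status.observe(): the state, without advancing time (a new reading comes with each control period).
- read_camera(name): name is "scene" or "top" or "wrist"; returns the picture (384x512x3 uint8, red, green, blue); there is no depth.
- camera_info(name): a dict with "vfov" (degrees; the focal length in pixels is half the picture's height over the tangent of half this angle, whatever the lens; pixels are square), "cx", "cy" (the principal point, pixels), "origin" and "attitude" of the camera in the world. Camera axes: x right, y down, z forward; pixel columns grow to the right and rows downward; lengths in m; the calibration is good to about 2 mm. A picture is of the moment at which its call begins: read the wrist's pose just before it. camera_info takes no time and is no camera call; for the wrist camera it gives the pose at the moment of the call.
- ticket.hand_in(): hands the job in; it is judged then, once.
Trained networks look in the newest picture that a camera, given by its name, has taken for a name from the list of things; names that differ only in an ending like _2 or _b are one class to them, and where a whole thing is asked for, a point or a joint stands for the part that bears it (a point fixed in the world has none). Each returns a list of dicts, best first, with "conf" (0 to 1); they miss things now and then, are a little off and sometimes report something else, mostly with a low value. They report only what shows in the picture. A call takes as long as a camera call. They do not tell look-alikes from the thing itself.
- models.regions_of(camera, label): "mask" (384x512 bool, what is visible of it) and "extent" ([left, top, right, bottom] in pixels, round what is visible of it).
The state is a dict: "time": time; "qpos": joint angles; "qvel": joint speeds; "joint_efforts": joint torques, N m; "tool_pos": TCP position; "tool_rot": TCP orientation; "contact_force": force on the tool from outside, world axes, zero at the start; "torque": the same for the moment, N m; "opening": finger opening in m; "grip_force": force on a finger pad.
Only numpy, scipy, OpenCV 4.12 (cv2) and the standard library are available. Lean on these libraries where they do the work, as an engineer would, in place of code of your own. Each camera call takes 0.05 s, during which the arm holds its last target. There are 200 camera calls.

## Task

The burn-in run is finished: first flip the bat toggle on top of the white supply box over to its opposite side (off, towards the black dot), then open the burn-in bay by pushing the red post on the fold hinge of its two-leaf gate into the bay, until the gate is folded fully open with its leaves side by side at the hinged end. Leave the other things on the bench and in the bay where they are.

Things in the scene. Friction and masses are not known exactly. Their poses are not given: they have to be found in the camera images.
- bay: Fixed open-topped burn-in bay, blue side walls (139 mm above the bench, 348 mm apart at their centres, 300 mm deep) on a grey floor 8 mm thick, low back lip. Origin: on the bench under the middle of the gate track. Its x axis points into the bay (away from the robot at yaw 0), its y axis along the track; the track runs from y = -160 to +160 mm at x = 0. The walls begin at x = -7 mm.
- gate_pivot (a point): Point on the vertical hinge axis of the first gate leaf, fixed to the bay at (0, 150, 155) mm in the bay's frame (its +y end).
- fold_post (a point): Middle of the red post (22 mm diameter, 60 mm tall) that stands on the fold hinge between the two leaves. The point is 170 mm above the bench; the post reaches from 140 to 200 mm, clear above the leaves, whose tops are at 136 mm. The highest other parts near it: bay walls 139 mm, track roller 144 mm. The post moves on a circle of 140 mm radius about gate_pivot.
- gate (a joint): Angle of the first leaf to the track, rad: 0 = both leaves flat across the bay's mouth, 1.45 = stop, fully folded. In the bay's frame the post stands at x = 140 sin(angle), y = 150 - 140 cos(angle) mm. The second leaf (140 mm) follows by itself, its free end rolling along the track towards the pivot. No spring: dry friction, about 2 N at the post; it stays where it is left. Starts slightly folded, 0.1 to 0.35.
- supply: Fixed white supply box, 170 (x) by 130 (y) by 80 mm high (82 mm at the grey switch plate on top). Origin: middle of its underside, on the bench. On top are a green dot (+y side, on) and a black dot (-y side, off), 38 mm either side of the toggle.
- toggle (a joint): Steel bat toggle on top of the supply box, rad: 0 = leaning 22 degrees to the supply's +y (green dot, on), 0.76 = leaning 22 degrees to its -y (black dot, off). Over-centre action: it snaps away from the middle (0.38) to the nearer end; about 1.5 N at the tip turns it. Its pivot is at (-20, 0, 84) mm in the supply's frame.
- toggle_tip (a point): Centre of the bat's round end (12 mm diameter), 44 mm from the pivot: 125 mm above the bench at either end of its swing, 128 mm in the middle; the very top of the bat is 6 mm higher.
- drive_a: Loose black drive unit, 60 x 90 x 26 mm, white label, on the bay's floor at the back, near the +y wall. Origin: middle of its underside. Bystander.
- drive_b: Loose drive unit like drive_a, near the -y wall of the bay. Bystander.
- mug: Loose blue mug, 90 mm high, 80 mm across, on the bench at the right. Origin: middle of its underside. Bystander.
- meter: Loose yellow multimeter lying on the bench at the left, 180 x 85 x 35 mm. Origin: middle of its underside. Bystander.
- driver: Loose green-handled screwdriver lying on the bench at the left, near the robot. Bystander.
- jar: Loose jar with a white cap, 80 mm high, 60 mm across, at the far left of the bench. Origin: middle of its underside. Bystander.
Not all that is in view belongs to the job. Leave any blue look-alike of the supply alone.

How it is judged:
On the way, in this order (a step that is already met when the one before it is completed fails the run):
1. the toggle is flipped to the off side (black dot) (value of joint toggle above 0.62 rad), for 0.2 s.
2. the gate is folded fully open (value of joint gate above 1.25 rad), for 0.2 s.
At the end, for the whole second after the job is handed in: The toggle rests on the off side (over 0.62 of 0.76 rad) and the gate is at rest, folded to more than 1.25 of 1.45 rad (value of joint toggle above 0.62 rad and value of joint gate above 1.25 rad and velocity of joint gate between -0.05 and 0.05 rad/s); the robot touches nothing.
It fails at once if a bystander was shifted by more than 30 mm (distance of any of drive_a, drive_b, mug, meter, driver, jar from where it was at the start of the episode above 0.03 m).
It also fails if it takes over 48 s, if anything falls off the work surface, if the arm or the gripper's body presses on something with over 40 N, if the wrist force passes 120 N, or if a joint passes its speed limit or range.

## Working session

There is one attempt and no reset: what is moved stays moved. The work goes in short steps, Python scripts to look and compute and a tool call to move; the robot and the scene stay as the last step left them, time stands still between calls to the robot, and variables do not carry over. Pictures are saved under pics/ and viewed, at most 10 in all, crops included, and the job is handed in when it is done.

Besides the shell and the picture viewer there is one more tool, called after ">>>" in YAML: its name, and indented under it one key for each argument. send_rows: Moves the arm, as the interface text tells. Its arguments: {"type":"object","properties":{"plan":{"type":"array"},"hand":{"type":"number"},"squeeze":{"type":"number"}},"required":["plan"]}

```bash
mkdir -p pics
python3 - <<'E'
from cell import status, read_camera, camera_info, models
import cv2
for n in("scene","top"):
    im=read_camera(n); cv2.imwrite(f"pics/{n}0.png",im[:,:,::-1]); print(n,camera_info(n))
    for l in("supply","toggle","toggle_tip","fold_post","bay","gate"):
        try: print(l,[(round(d["conf"],2),d["extent"]) for d in models.regions_of(n,l)])
        except Exception as e: print(l,e)
s=status.observe();print(s["time"],s["tool_pos"],s["tool_rot"])
E
```

```text
scene {'vfov': 44.60775573342003, 'cx': 253.4692978235227, 'cy': 185.3960408512045, 'origin': array([ 1.83733798, -0.39295399,  1.10322014]), 'attitude': array([-2.17790396, -0.01842499,  1.29471241])}
supply [(0.97, [285.4, 144.7, 322.8, 179.4]), (0.89, [159.9, 164.0, 198.5, 207.1]), (0.85, [299.6, 172.7, 342.0, 216.7])]
toggle [(0.65, [248.8, 237.0, 274.5, 261.7])]
toggle_tip []
fold_post [(0.84, [190.9, 175.4, 270.7, 218.5]), (0.61, [296.9, 170.2, 342.9, 216.9]), (0.6, [355.7, 205.8, 371.6, 219.2]), (0.24, [368.6, 191.8, 408.0, 224.0])]
bay [(0.6, [180.1, 175.2, 299.8, 281.7])]
gate [(0.83, [192.9, 173.1, 270.6, 221.3]), (0.65, [244.5, 235.9, 277.3, 260.3]), (0.26, [297.7, 173.6, 346.2, 216.7])]
top {'vfov': 50.838070527112365, 'cx': 259.4431446650073, 'cy': 193.3091040332501, 'origin': array([0.3576781 , 0.03720851, 1.33396739]), 'attitude': array([-2.99604494, -0.02260505, -1.55955784])}
supply [(0.97, [149.7, 182.7, 199.9, 244.6]), (0.83, [135.7, 260.8, 188.9, 324.4]), (0.79, [311.5, 239.9, 363.9, 303.4]), (0.23, [234.1, 110.4, 355.6, 222.6])]
toggle [(0.4, [244.8, 190.2, 338.1, 213.7])]
toggle_tip [(0.52, [148.3, 293.5, 159.9, 299.1]), (0.27, [233.0, 111.2, 353.2, 224.1])]
fold_post [(0.89, [244.0, 195.7, 335.8, 216.4])]
bay [(0.67, [229.8, 112.1, 358.8, 223.6])]
gate [(0.91, [241.4, 187.6, 339.2, 216.6])]
0.7 [0.17841785 0.49377603 0.25175633] [3.14143698e+00 7.70829999e-06 2.79483515e+00]
```

Run:
```python
import cv2
im=cv2.imread("pics/top0.png"); cv2.imwrite("pics/top0c.png",cv2.resize(im[90:350,110:380],None,fx=2.2,fy=2.2,interpolation=cv2.INTER_CUBIC))
```

```text
(no output)
```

View pics/scene0.png

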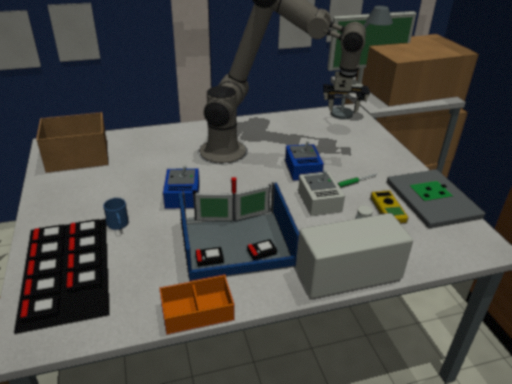

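View pics/top0c.png

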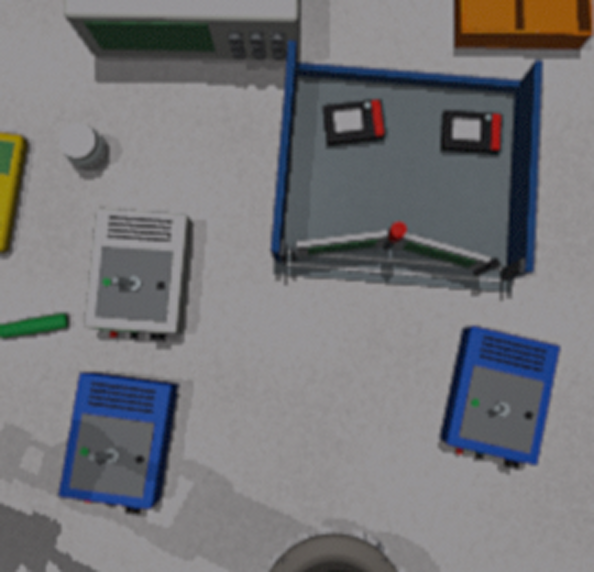

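The white box (full-image px ≈ 173,213) has the blue look-alikes at ≈(163,291) and ≈(337,271). Only the white one fits the description. The red post is at ≈(291,194). Next I'll enlarge both areas to measure them.

```bash
cat > h.py <<'E'
import numpy as np
from scipy.spatial.transform import Rotation as Ro
from cell import camera_info
def ray(n,uv,z,info=None):
    c=info or camera_info(n); f=192/np.tan(np.radians(c["vfov"])/2)
    R=Ro.from_euler("xyz",c["attitude"]).as_matrix()
    d=R@np.array([(uv[0]-c["cx"])/f,(uv[1]-c["cy"])/f,1]); o=np.array(c["origin"])
    return o+d*(z-o[2])/d[2]
def proj(n,p):
    c=camera_info(n); f=192/np.tan(np.radians(c["vfov"])/2)
    R=Ro.from_euler("xyz",c["attitude"]).as_matrix(); q=R.T@(np.array(p)-c["origin"])
    return np.array([c["cx"]+f*q[0]/q[2],c["cy"]+f*q[1]/q[2]])
E
python3 - <<'E'
import cv2,numpy as np
from h import *
im=cv2.imread("pics/top0.png")
a=cv2.resize(im[180:250,145:205],None,fx=8,fy=8,interpolation=cv2.INTER_CUBIC)
b=cv2.resize(im[110:230,225:365],None,fx=5,fy=5,interpolation=cv2.INTER_CUBIC)
cv2.imwrite("pics/a.png",a);cv2.imwrite("pics/b.png",b)
h=cv2.cvtColor(im,cv2.COLOR_BGR2HSV)
# blobs
g=(abs(h[...,0].astype(int)-60)<15)&(h[...,1]>120); g[:,:150]=0;g[:,205:]=0;g[:180]=0;g[250:]=0
ys,xs=np.nonzero(g);print("green",xs.mean(),ys.mean(),len(xs))
r=((h[...,0]<8)|(h[...,0]>172))&(h[...,1]>120); r[:185]=0;r[225:]=0;r[:,:250]=0;r[:,330:]=0
ys,xs=np.nonzero(r);print("red",xs.mean(),ys.mean(),len(xs),xs.min(),xs.max(),ys.min(),ys.max())
E
```

```text
green 158.0 217.71428571428572 7
red 290.1929824561403 194.87719298245614 57 287 294 191 199
```

View pics/a.png

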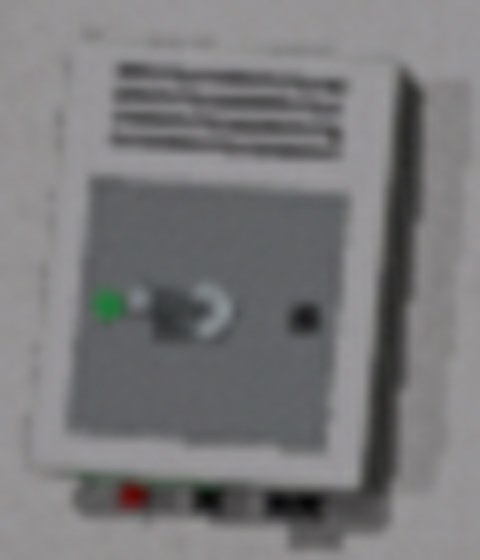

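View pics/b.png

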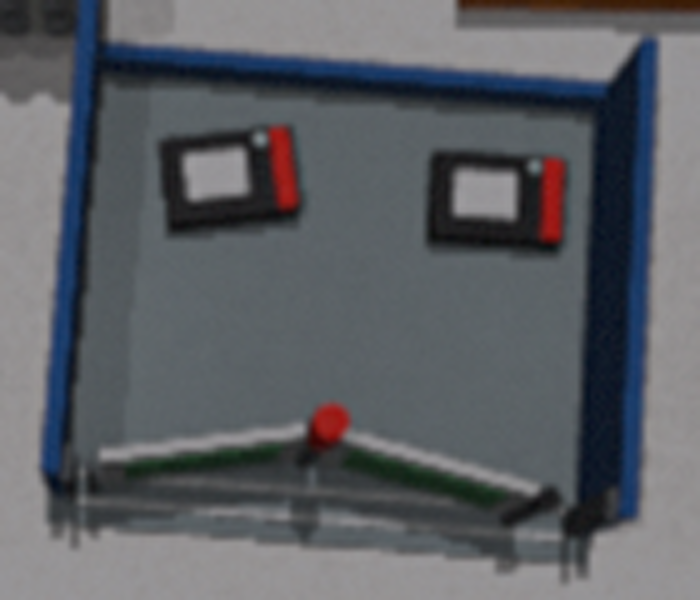

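Run:
```python
from h import *
A=lambda u,v:(145+u/8-.5,180+v/8-.5)
B=lambda u,v:(225+u/5-.5,110+v/5-.5)
g=ray("top",A(108,305),.082);k=ray("top",A(304,319),.082);d=(g-k)[:2]
print("dots",g,k,np.linalg.norm(d)); yaw=np.arctan2(d[1],d[0])-np.pi/2
cs=[ray("top",A(*p),.08) for p in((75,50),(408,68),(363,487),(30,465))]
cc=np.mean(cs,0);print("corners",cc,[np.linalg.norm(cs[i]-cs[(i+1)%4]) for i in range(4)])
dy=cs[0]-cs[1]+cs[3]-cs[2];print("yaw",yaw,np.arctan2(dy[1],dy[0])-np.pi/2)
x=np.array([np.cos(yaw),np.sin(yaw)]);y=np.array([-x[1],x[0]])
print("pivot dots",(g+k)[:2]/2,"from corners",cc[:2]-.02*x)
print("tip seen",ray("top",A(140,300),.125),"pred",(g+k)[:2]/2+.0165*y)
ln=ray("top",B(54,483),.139);rn=ray("top",B(628,513),.139);rf=ray("top",B(650,42),.139)
print(ln,rn,rf,np.linalg.norm(ln-rn),np.linalg.norm(rn-rf))
d=ln-rn;w=np.arctan2(d[1],d[0])-np.pi/2;x=np.array([np.cos(w),np.sin(w)]);y=np.array([-x[1],x[0]])
o=(ln+rn)[:2]/2+.007*x; p=ray("top",B(331,419),.2)
pv=o+.15*y;q=p[:2]-pv
print("bay",o,"yaw",w,"pivot",pv,"post",p,"r",np.linalg.norm(q),"angle",np.arctan2(q@x,-q@y))
for a in(.2,.5,.8,1.1,1.3,1.43): print(a,o+.14*np.sin(a)*x+(.15-.14*np.cos(a))*y)
```

```text
dots [0.46110955 0.3234047  0.082     ] [0.45668673 0.24785453 0.082     ] 0.0756795093508789
corners [0.47715951 0.28167526 0.08      ] [np.float64(0.13008778299853138), np.float64(0.16360184017666432), np.float64(0.12777280708519642), np.float64(0.161778576899616)]
yaw -0.0584747251813067 -0.04680460935407549
pivot dots [0.45889814 0.28562961] from corners [0.45719369 0.28284409]
tip seen [0.45958034 0.30179661 0.125     ] pred [0.45986242 0.30210141]
[0.49371178 0.08350293 0.139     ] [ 0.48042858 -0.25913951  0.139     ] [ 0.7730505  -0.27909236  0.139     ] 0.3428998219025786 0.29330139475095124
bay [ 0.49406493 -0.08808946] yaw -0.03874754633318522 pivot [0.4998756  0.06179796] post [ 0.52553934 -0.07542248  0.2       ] r 0.13959969304002928 angle 0.22363716449802032
0.2 [ 0.52235324 -0.07638582]
0.5 [ 0.56218541 -0.06357145]
0.8 [ 0.59645162 -0.03955821]
1.1 [ 0.62209099 -0.00649112]
1.3 [0.63322177 0.01915057]
1.43 [0.63762514 0.03679664]
```

White supply is confirmed in the crop: green dot at (158,218), black at (183,220), spacing 75.7 mm against 76 expected. The post radius comes out at 139.6 mm against 140, and the toggle tip is where the geometry predicts. Next I'll convert waypoints to rows.

```bash
cat >> h.py <<'E'
def rows(wps,step=40,dyaw=.1):
    "wps: (x,y,z,yaw) world; prints rows [dx,dy,dz],yaw"
    from cell import status
    s=status.observe();p=np.array(s["tool_pos"])*1000;w=s["tool_rot"][2];out=[]
    for t in wps:
        T=np.array(t[:3])*1000; dw=(t[3]-w+np.pi)%(2*np.pi)-np.pi
        n=int(max(np.ceil(np.linalg.norm(T-p)/step),np.ceil(abs(dw)/dyaw),1))
        for i in range(n):
            v=(T-p)/(n-i); c,q=np.cos(w),np.sin(w)
            o=np.round([c*v[0]+q*v[1],q*v[0]-c*v[1],-v[2]]); u=round(-dw/n,2)
            out.append((o.astype(int).tolist(),u))
            p=p+[c*o[0]+q*o[1],q*o[0]-c*o[1],-o[2]]; w-=u
    for r in out: print(r)
    print("end",p,w)
E
python3 -c "
from h import *
rows([(.46,.352,.252,3.09),(.46,.352,.135,3.09)])"
```

```text
([-39, -5, 0], np.float64(-0.04))
([-39, -6, 0], np.float64(-0.04))
([-39, -8, 0], np.float64(-0.04))
([-38, -9, 0], np.float64(-0.04))
([-38, -11, 0], np.float64(-0.04))
([-37, -12, 0], np.float64(-0.04))
([-37, -14, 0], np.float64(-0.04))
([-36, -16, 0], np.float64(-0.04))
([0, 0, 39], np.float64(0.01))
([0, 0, 39], np.float64(0.01))
([0, 0, 39], np.float64(0.01))
end [459.57486664 351.63783935 134.75632949] 3.0848351480635077
```

>>> send_rows:
  plan:
    - {"offset": [-39, -5, 0], "yaw": -0.04}
    - {"offset": [-39, -6, 0], "yaw": -0.04}
    - {"offset": [-39, -8, 0], "yaw": -0.04}
    - {"offset": [-38, -9, 0], "yaw": -0.04}
    - {"offset": [-38, -11, 0], "yaw": -0.04}
    - {"offset": [-37, -12, 0], "yaw": -0.04}
    - {"offset": [-37, -14, 0], "yaw": -0.04}
    - {"offset": [-36, -16, 0], "yaw": -0.04}
    - {"offset": [0, 0, 0], "yaw": 0}
    - {"offset": [0, 0, 0], "yaw": 0}
    - {"offset": [0, 0, 0], "yaw": 0}
    - {"offset": [0, 0, 0], "yaw": 0}
    - {"offset": [0, 0, 0], "yaw": 0}
    - {"offset": [0, 0, 0], "yaw": 0}
  hand: 1
  squeeze: 10

```text
time: 2.1
tool_pos: [0.459, 0.3521, 0.2519]
tool_rot: [3.141, 0.0, 3.116]
contact_force: [0.8, 0.4, -0.5]
opening: 0.0003
grip_force: 0.0
```

>>> send_rows:
  plan:
    - {"offset": [0, 0, 39], "yaw": 0}
    - {"offset": [0, 0, 39], "yaw": 0}
    - {"offset": [0, 0, 39], "yaw": 0}
    - {"offset": [0, 0, 0], "yaw": 0}
    - {"offset": [0, 0, 0], "yaw": 0}

```text
time: 2.6
tool_pos: [0.4596, 0.3519, 0.1354]
tool_rot: [-3.142, -0.0, 3.115]
contact_force: [0.3, -0.5, 0.3]
opening: 0.0003
grip_force: 0.0
```

>>> send_rows:
  plan:
    - {"offset": [0, -9, 0], "yaw": 0}
    - {"offset": [0, -9, 0], "yaw": 0}
    - {"offset": [0, -9, 0], "yaw": 0}
    - {"offset": [0, -9, 0], "yaw": 0}
    - {"offset": [0, -9, 0], "yaw": 0}
    - {"offset": [0, -9, 0], "yaw": 0}
    - {"offset": [0, 0, 0], "yaw": 0}
    - {"offset": [0, 0, 0], "yaw": 0}
    - {"offset": [0, 0, 0], "yaw": 0}

```text
time: 3.5
tool_pos: [0.4582, 0.2978, 0.1346]
tool_rot: [3.141, -0.0, 3.115]
contact_force: [-0.6, 1.2, 0.1]
opening: 0.0005
grip_force: 0.0
```

Run:
```python
from cell import *
import cv2
im=read_camera("wrist"); t=read_camera("scene")
w=cv2.resize(im,(512,384)); s=cv2.resize(t[155:230,280:360],None,fx=5,fy=5,interpolation=cv2.INTER_CUBIC)[:384,:286]
import numpy as np
cv2.imwrite("pics/c.png",np.hstack([w,s[:, :286] if s.shape[0]==384 else cv2.resize(s,(286,384))])[:,:,::-1])
```

```text
(no output)
```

View pics/c.png

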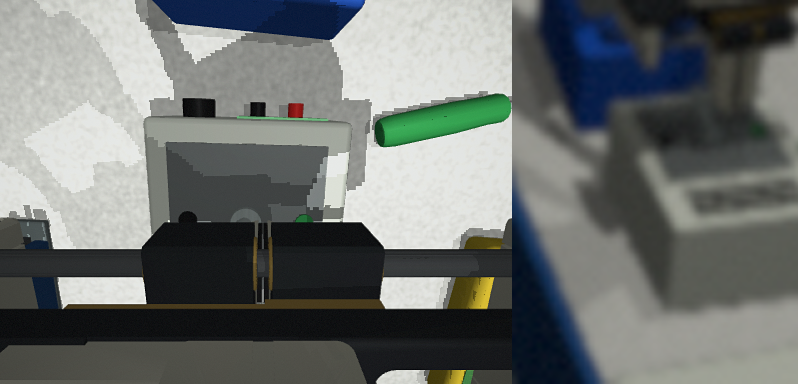

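The wrist view shows the switch ring at (245,213), but the bat is hidden behind the fingers. I'll back off to check it.

>>> send_rows:
  plan:
    - {"offset": [0, 20, 0], "yaw": 0}
    - {"offset": [0, 25, 0], "yaw": 0}
    - {"offset": [0, 25, -30], "yaw": 0}
    - {"offset": [0, 0, -40], "yaw": 0}
    - {"offset": [0, 0, 0], "yaw": 0}

```text
time: 4.1
tool_pos: [0.4619, 0.3701, 0.21]
tool_rot: [3.136, 0.008, 3.117]
contact_force: [0.4, 0.7, -0.7]
opening: 0.0004
grip_force: 0.0
```

Run:
```python
from cell import *
import cv2,numpy as np
w=read_camera("wrist"); t=read_camera("scene")
s=cv2.resize(t[165:220,290:350],(286,262),interpolation=cv2.INTER_CUBIC)
s=np.vstack([s,np.zeros((122,286,3),np.uint8)])
cv2.imwrite("pics/d.png",np.hstack([w,s])[:,:,::-1])
```

```text
(no output)
```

View pics/d.png

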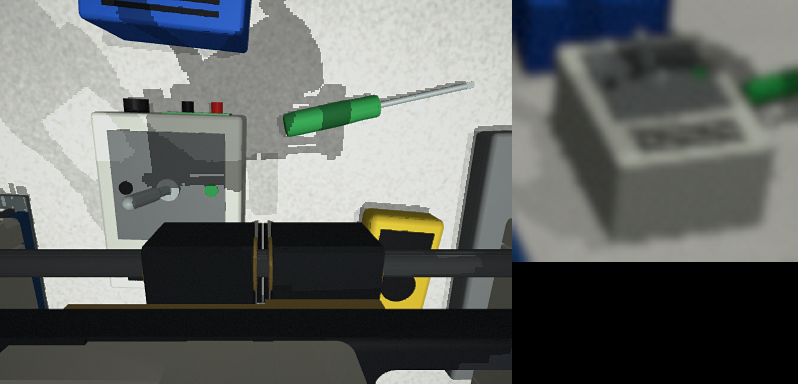

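The bat now points at the black dot: tip at (128,203), dot at (125,187), so the toggle is off. Next is the gate.

```bash
cat > arc.py <<'E'
from h import *
bw=-.05; o=np.array([.494,-.088]); x=np.array([np.cos(bw),np.sin(bw)]);y=np.array([-x[1],x[0]])
def at(a,d,z=.18):
    p=o+.14*np.sin(a)*x+(.15-.14*np.cos(a))*y-d*(np.cos(a)*x+np.sin(a)*y)
    return (*p,z,min(np.pi+a+bw,4.2))
E
python3 - <<'E'
from arc import *
e=at(.22,.05,.25); print(e)
rows([(.46,.3,.25,3.117),e,at(.22,.05)])
E
```

```text
(np.float64(0.47590316591450316), np.float64(-0.08462844576144339), 0.25, 3.3115926535897935)
([-1, -23, -15], np.float64(-0.0))
([0, -23, -15], np.float64(-0.0))
([-1, -22, -15], np.float64(-0.0))
([-3, -38, 0], np.float64(-0.02))
([-2, -39, 0], np.float64(-0.02))
([-1, -38, 0], np.float64(-0.02))
([0, -39, 0], np.float64(-0.02))
([1, -38, 0], np.float64(-0.02))
([1, -39, 0], np.float64(-0.02))
([2, -38, 0], np.float64(-0.02))
([3, -38, 0], np.float64(-0.02))
([4, -39, 0], np.float64(-0.02))
([4, -38, 0], np.float64(-0.02))
([0, 0, 35], np.float64(0.0))
([0, 0, 35], np.float64(0.0))
end [475.90253879 -84.38828976 180.41249364] 3.3155546175995516
```

>>> send_rows:
  plan:
    - {"offset": [-1, -23, -15], "yaw": 0}
    - {"offset": [0, -23, -15], "yaw": 0}
    - {"offset": [-1, -22, -15], "yaw": 0}
    - {"offset": [-3, -38, 0], "yaw": -0.02}
    - {"offset": [-2, -39, 0], "yaw": -0.02}
    - {"offset": [-1, -38, 0], "yaw": -0.02}
    - {"offset": [0, -39, 0], "yaw": -0.02}
    - {"offset": [1, -38, 0], "yaw": -0.02}
    - {"offset": [1, -39, 0], "yaw": -0.02}
    - {"offset": [2, -38, 0], "yaw": -0.02}
    - {"offset": [3, -38, 0], "yaw": -0.02}
    - {"offset": [4, -39, 0], "yaw": -0.02}
    - {"offset": [4, -38, 0], "yaw": -0.02}
    - {"offset": [0, 0, 0], "yaw": 0}
    - {"offset": [0, 0, 35], "yaw": 0}
    - {"offset": [0, 0, 35], "yaw": 0}
    - {"offset": [0, 0, 0], "yaw": 0}
    - {"offset": [0, 0, 0], "yaw": 0}

```text
time: 6.0
tool_pos: [0.4751, -0.0843, 0.1795]
tool_rot: [3.14, -0.002, -2.968]
contact_force: [0.7, -0.5, -0.7]
opening: 0.0007
grip_force: 0.0
```

Run:
```python
from arc import *
rows([at(a,.020) for a in np.arange(.22,1.0,.13)],step=20)
```

```text
([-15, 0, 0], np.float64(0.0))
([-16, -1, 0], np.float64(0.0))
([-9, -1, 0], np.float64(-0.06))
([-9, -1, 0], np.float64(-0.06))
([-9, 0, 0], np.float64(-0.07))
([-9, -2, 0], np.float64(-0.07))
([-9, -1, 0], np.float64(-0.06))
([-10, -1, 0], np.float64(-0.06))
([-9, 0, 0], np.float64(-0.07))
([-9, -1, 0], np.float64(-0.07))
([-9, -1, 0], np.float64(-0.06))
([-9, -2, 0], np.float64(-0.06))
end [590.50521876 -48.72352337 179.50801255] -2.3281149395905256
```

>>> send_rows:
  plan:
    - {"offset": [-15, 0, 0], "yaw": 0}
    - {"offset": [-16, -1, 0], "yaw": 0}
    - {"offset": [-9, -1, 0], "yaw": -0.06}
    - {"offset": [-9, -1, 0], "yaw": -0.06}
    - {"offset": [-9, 0, 0], "yaw": -0.07}
    - {"offset": [-9, -2, 0], "yaw": -0.07}
    - {"offset": [-9, -1, 0], "yaw": -0.06}
    - {"offset": [-10, -1, 0], "yaw": -0.06}
    - {"offset": [-9, 0, 0], "yaw": -0.07}
    - {"offset": [-9, -1, 0], "yaw": -0.07}
    - {"offset": [-9, -1, 0], "yaw": -0.06}
    - {"offset": [-9, -2, 0], "yaw": -0.06}
    - {"offset": [0, 0, 0], "yaw": 0}
    - {"offset": [0, 0, 0], "yaw": 0}

```text
time: 7.4
tool_pos: [0.5913, -0.0491, 0.181]
tool_rot: [-3.14, 0.001, -2.329]
contact_force: [-0.4, -0.4, -0.2]
opening: 0.0005
grip_force: 0.0
```

Run:
```python
from arc import *
from cell import read_camera,status
import cv2
print(status.observe()["qpos"])
im=read_camera("top");cv2.imwrite("pics/e.png",cv2.resize(im[110:230,225:365],None,fx=5,fy=5,interpolation=cv2.INTER_CUBIC)[:,:,::-1])
rows([at(a,.020) for a in (1.0,1.13,1.26,1.38)],step=20)
```

```text
[-2.12071612e-01  5.25700602e-01  1.43306327e+00  1.23328358e-04
  1.18079906e+00 -2.59516841e+00]
([-9, 0, 0], np.float64(-0.07))
([-9, -1, 1], np.float64(-0.07))
([-9, -1, 0], np.float64(-0.05))
([-10, -1, 0], np.float64(-0.05))
([-18, 0, 0], np.float64(-0.01))
([-17, 1, 0], np.float64(0.0))
end [632.36702721   9.17135044 179.79163642] -2.0795009260149167
```

View pics/e.png

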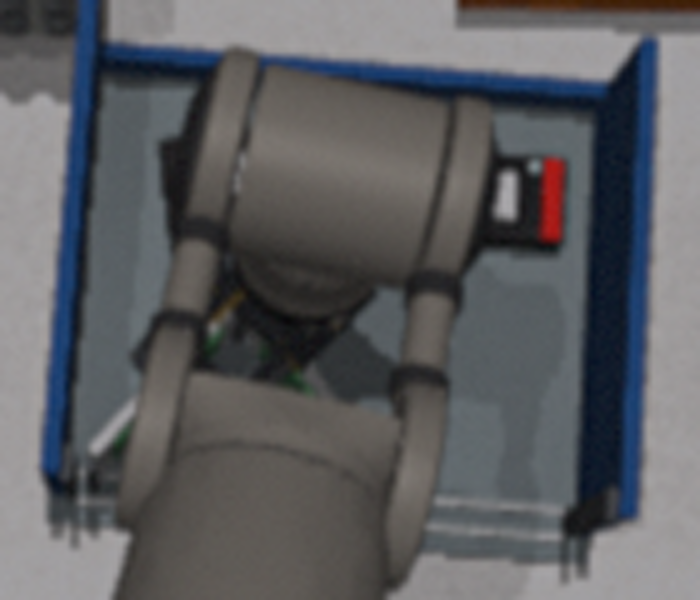

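The arm hides the post, but the leaves show folding: the first leaf's end is now at about (110,430). Continuing the push.

>>> send_rows:
  plan:
    - {"offset": [-9, 0, 0], "yaw": -0.07}
    - {"offset": [-9, -1, 0], "yaw": -0.07}
    - {"offset": [-9, -1, 0], "yaw": -0.05}
    - {"offset": [-10, -1, 0], "yaw": -0.05}
    - {"offset": [-9, 0, 0], "yaw": -0.01}
    - {"offset": [-9, 0, 0], "yaw": 0}
    - {"offset": [-9, 0, 0], "yaw": 0}
    - {"offset": [-8, 1, 0], "yaw": 0}
    - {"offset": [0, 0, 0], "yaw": 0}
    - {"offset": [0, 0, 0], "yaw": 0}

```text
time: 8.45
tool_pos: [0.6321, 0.0097, 0.1796]
tool_rot: [-3.142, 0.0, -2.078]
contact_force: [-0.1, 0.7, 0.4]
opening: 0.0006
grip_force: 0.0
```

Run:
```python
from arc import *
rows([at(a,.020) for a in (1.45,)],step=5)
```

```text
([-5, 0, 0], np.float64(0.0))
([-4, 1, 0], np.float64(0.0))
end [635.63581803  18.06848766 179.55676568] -2.0779536791048008
```

>>> send_rows:
  plan:
    - {"offset": [-4, 1, 0], "yaw": 0}
    - {"offset": [-3, 1, 0], "yaw": 0}
    - {"offset": [0, 0, 0], "yaw": 0}

```text
time: 8.75
tool_pos: [0.6338, 0.0166, 0.1797]
tool_rot: [-3.142, 0.001, -2.078]
contact_force: [0.7, 0.2, 0.7]
opening: 0.0002
grip_force: 0.0
```

>>> send_rows:
  plan:
    - {"offset": [10, 0, 0], "yaw": 0}
    - {"offset": [25, 0, 0], "yaw": 0}
    - {"offset": [25, 0, -20], "yaw": 0}
    - {"offset": [0, 0, -40], "yaw": 0}
    - {"offset": [0, -45, -10], "yaw": 0}
    - {"offset": [0, 45, 0], "yaw": 0}
    - {"offset": [40, 20, 0], "yaw": 0}
    - {"offset": [40, 20, 0], "yaw": 0}
    - {"offset": [40, 20, 0], "yaw": 0}
    - {"offset": [40, 20, 0], "yaw": 0}
    - {"offset": [0, 0, 0], "yaw": 0}
    - {"offset": [0, 0, 0], "yaw": 0}

```text
time: 9.95
tool_pos: [0.4562, -0.138, 0.2502]
tool_rot: [-3.14, 0.0, -2.081]
contact_force: [0.9, 0.7, -0.4]
opening: 0.0006
grip_force: 0.0
```

Run:
```python
from arc import *
from cell import read_camera
import cv2
im=read_camera("top");c=im[110:260,145:365];cv2.imwrite("pics/f.png",cv2.resize(c,None,fx=3.6,fy=3.6,interpolation=cv2.INTER_CUBIC)[:,:,::-1])
h=cv2.cvtColor(im,cv2.COLOR_RGB2HSV)
r=((h[...,0]<8)|(h[...,0]>172))&(h[...,1]>120); r[:150]=0;r[225:]=0;r[:,:230]=0;r[:,330:]=0
ys,xs=np.nonzero(r);print(len(xs),xs.min(),xs.max(),ys.min(),ys.max(),"exp top",proj("top",[*at(1.4,0)[:2],.2]))
q=ray("top",(xs.mean(),ys.mean()),.19)[:2]-(o+.15*y);print(np.linalg.norm(q),np.arctan2(q@x,-q@y))
```

```text
69 249 284 150 160 exp top [253.73500908 154.06854751]
0.1457682698645913 1.347850787792034
```

View pics/f.png

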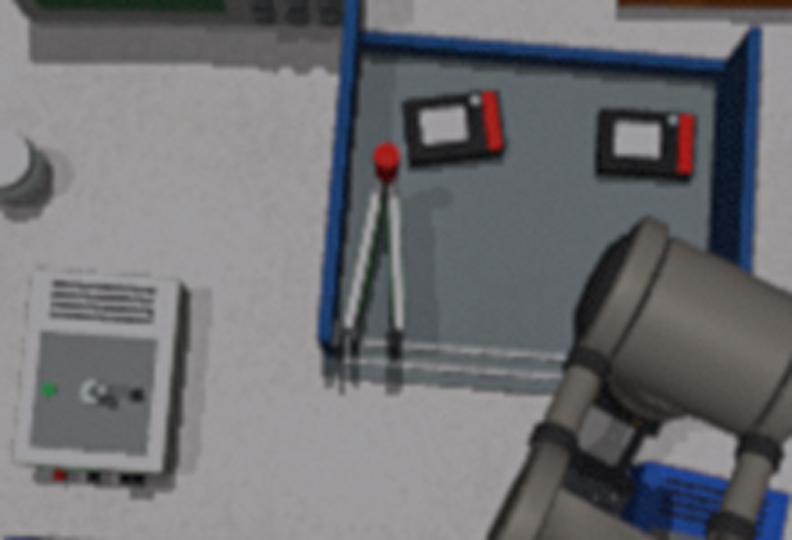

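The post is at about (252,153). Its position and the roughly 43 mm gap between the leaf ends both put the gate at about 1.42 rad. The bat points at the black dot, the drives haven't moved, and the arm is clear.

```bash
python3 -c "
from cell import ticket
print(ticket.hand_in())"
```

```text
the job is handed in; nothing more can be done
None
```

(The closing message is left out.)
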